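Park the pan lid in its keeper and put the salt away

TASK

Lift the loose lid off the steel pan by its knob, keeping it level, and slide it under the overhanging lips of the lid keeper until it is fully home against the stop. Then stand the salt shaker upright on the floor of the open pan. Leave the pan standing about where it is, do not lay the shaker over, and do not disturb the jar, the bottle, the portion cup or the card tube.

Things in the scene. Friction and masses are not known exactly. Their poses are not given: they have to be found in the camera images.
- steel_pan: loose stainless food pan, 0.8 kg, open-topped oblong, 182 (its x) x 121 (its y) x 95 mm high; origin at the centre of its underside, z up. Inside it is 148 x 88 mm, the floor 4 mm above its underside. It starts closed by the lid. It and the keeper may swap sides (left/right of the middle).
- lid: loose flat steel lid, 0.25 kg, 186 (x) x 124 (y) mm, black oblong knob in the middle. Origin: centre of the underside of its inner step, z up. The step (138 x 80 mm, z 0 to 7 mm) drops into the pan's mouth with 4 mm play; the 3 mm plate lies at z 7 to 10 mm; a raised panel (140 x 80) reaches 12.5 mm. On the pan its axes are the pan's and its origin 88 mm above the pan's. Both ends alike.
- lid_knob (a point): middle of the knob's head, 38 mm above the lid's origin on its z axis; the head is 46 mm long (lid x), 20 mm wide (lid y) and spans z = 25 to 51 mm of the lid, on a round 18 mm stem
- keeper: fixed low dark-steel lid keeper, a channel 207 (x) x 150 (y) x 26 mm high, floor plate 3 mm thick. Origin on the table where the middle of the parked lid belongs; its x axis is the direction in which the lid is slid in, roughly away from the robot, lid x along keeper x. Side walls 136 mm apart inside, from x = -30 to +98 mm. Parked, the lid's step lies on the floor plate.
- keeper_mouth (a point): middle of the mouth, x = -30 mm in the keeper, on its floor plate. From here on lips overhang the lid's long edges: underside 23, top 26 mm above the table, 108 mm gap between them for knob and fingers. Flared guides 20 mm high stand from x = -30 to -63 mm, about 155 mm apart at the front; before the lips it is open above.
- keeper_stop (a point): middle of the inner face of the stop, a 26 mm high cross wall at x = +95.5 mm in the keeper, on its floor plate; the lid's end (93 mm from its middle) meets it 2.5 mm past home
- salt_shaker: loose glass salt shaker with a grey domed top, 44 mm across, 90 mm high, round; origin at the centre of its underside, z up. It may swap places with the jar and the bottle: in the middle between pan and keeper, or out at the left or right. Gaps beside it toward pan and keeper (along world y) may be as small as 25 mm; it has more room along world x.
- coffee_jar: bystander: loose round jar, black lid, 68 mm across, 180 mm high; origin at the centre of its underside
- sauce_bottle: bystander: loose round dark sauce bottle, 66 mm across, 165 mm high; origin at the centre of its underside
- portion_cup: bystander: loose small clear cup, 65 mm across, 33 mm high, in front of the middle; origin at the centre of its underside
- card_tube: bystander: loose upright cardboard tube, 57 mm across, 198 mm high, behind the middle; origin at the centre of its underside
Mind the look-alikes: they are no part of the job. What is meant by the salt_shaker is not blue, and is the larger of those in its own colour.

How it is judged:
On the way, in this order (a step that is already met when the one before it is completed fails the run):
1. the lid has been lifted clear of the pan, held by the fingers (z of lid in the frame of steel_pan above 0.12 m and contact force between the fingers and lid above 0.5 N), for 0.1 s.
2. the lid is fully home in the keeper, under the lips (x of lid in the frame of keeper between -0.01 and 0.01 m and y of lid in the frame of keeper between -0.012 and 0.012 m and z of lid in the frame of keeper between -0.003 and 0.012 m and angle between the x axis of lid and the x axis of keeper, either way round below 0.12 rad and angle between lid's own z axis and vertical below 0.06 rad), for 0.2 s.
At the end, for the whole second after the job is handed in: Lid flat on the keeper's floor under the lips, within 10 mm of home along the slide, 12 mm across and 0.12 rad; salt shaker upright (0.12 rad) on the pan's floor, its middle within 56 mm (pan x) and 28 mm (pan y) of the pan's; pan flat on the table; all at rest (all of step 2 and x of salt_shaker in the frame of steel_pan between -0.056 and 0.056 m and y of salt_shaker in the frame of steel_pan between -0.028 and 0.028 m and z of salt_shaker in the frame of steel_pan below 0.012 m and angle between salt_shaker's own z axis and vertical below 0.12 rad and angle between steel_pan's own z axis and vertical below 0.06 rad and height (world z) of steel_pan below 0.01 m and linear speed of each of lid, salt_shaker, steel_pan below 0.02 m/s); the robot touches nothing.
It fails at once if the lid is tipped by more than 0.45 rad (angle between lid's own z axis and vertical above 0.45 rad).
It fails at once if the salt shaker is tipped by more than 0.9 rad (angle between salt_shaker's own z axis and vertical above 0.9 rad).
It fails at once if the pan is tipped by more than 0.35 rad or shifted by more than 60 mm (angle between steel_pan's own z axis and vertical above 0.35 rad or distance of steel_pan from where it was at the start of the episode above 0.06 m).
It fails at once if the jar, bottle, portion cup or card tube is shifted by more than 30 mm or tipped by more than 0.4 rad (distance of any of coffee_jar, sauce_bottle, portion_cup, card_tube from where it was at the start of the episode above 0.03 m or angle between any of coffee_jar, sauce_bottle, portion_cup, card_tube's own z axis and vertical above 0.4 rad).
It also fails if it takes over 72 s, if anything falls off the work surface, if the arm or the gripper's body presses on something with over 40 N, if the wrist force passes 120 N, or if a joint passes its speed limit or range.

ROBOT

A 7-joint arm with a two-finger parallel gripper is mounted at the origin on a cart in front of the work surface, level with it; the furniture and walls round the work are solid. World frame = base frame: x ahead of the robot, y to its left, z up, the work surface at z = 0. Lengths are in m, angles in rad, forces in N, time in s.
With the tool pointing down it reaches from about 0.425 to 0.875 m from the base axis. Payload 4.7 kg.
Tool frame: the origin (TCP) lies at the very end of the fingers, on their centre line; the grasp point (between the pads) lies 19 mm behind it; z points along the fingers, y is the line along which they close (so a half turn about z gives the same grasp; the last joint's range is limited). The gripper opens to 87 mm and grips with 3 to 60 N. Pads are 19 mm wide; open, the fingers measure 117 mm over their backs; the gripper's body (75 mm by 190 mm) begins 51 mm behind the grasp point.
Start: joints at [-1.15, 0.321, -0.07, 1.45, 0.023, 1.371, -0.057], TCP at [0.257, 0.597, 0.223] pointing down, gripper open.
Joint ranges: [-2.86, 2.86], [-0.3, 2.09], [-1.38, 1.24], [0.06, 2.45], [-1.56, 4.7], [0.09, 2.05], [-2.69, 2.69]. Speed limits (rad/s): [2.57, 2.57, 3.14, 3.14, 3.14, 3.14, 3.14].

INTERFACE

Orientations are given as a rotation vector (axis times angle).
In Python, from bench import ctrl, get_image, job gives the robot as it stands.
- The arm moves only by the shell command python3 -m crank 'ROWS' [FORCE]. ROWS is JSON, a list that holds one entry, the list of rows, each a list of 5 numbers: the shift along the tool's x, y, z in mm, then the turn about the tool's z in rad, then the closure, from -1 (fully open) to 1 (shut), so that 0 is half open. A call has 1 to 10 rows; each row shifts and turns the commanded pose from where the row before left it, along the tool's axes as they then stand; what a row does not reach is not made up. A row lasts 1/12 s, in which the tool goes at most 41.7 mm and 7.16 degrees, less where a joint would pass 70% of its speed; a pose out of reach is approached as far as the arm can. A call with a gripper value outside its range is refused whole. The fingers move at their own pace and stop on an object; FORCE is the grip in N (left out, the last holds). Time passes only in rows, so rows that do not move let the fingers close. It gives the time, the measured TCP pose, the force, the opening and the grip force at its end, in the units of the state.
- ctrl.get_state(): the state, without advancing time (a new reading comes with each control period).
- get_image(name): name is "scene" or "top" or "wrist"; returns a dict with "pixels" (384x512x3 uint8, red, green, blue), "fx", "fy", "cx", "cy" (pixels), "k1" (the pictures are not rectified: a ray, as slopes to the right and down, at radius r is drawn at 1 + k1 r^2 times it, then the intrinsics apply), "T" (4x4, takes a point from camera to world coordinates); the wrist camera has in their place "T_tool_cam" (4x4, takes a point from camera to tool coordinates, whose origin is the TCP and whose axes are the flange's). Camera axes: x right, y down, z forward; pixel columns grow to the right and rows downward; lengths in m; the calibration is good to about 2 mm. A picture is of the moment at which its call begins: read the wrist's pose just before it. There is no depth.
- job.close_job(): hands the job in; it is judged then, once.
The state is a dict: "time": time; "joint_positions": joint angles; "qd": joint speeds; "joint_torque": joint torques, N m; "position": TCP position; "tool_rot": TCP orientation; "ft_force": force on the tool from outside, world axes, zero at the start; "torque": the same for the moment, N m; "grip_width": opening from 0.0 (shut) to 1.0 (fully open); "grip_force": force on a finger pad.
Only numpy, scipy, OpenCV 4.12 (cv2) and the standard library are available. Lean on these libraries where they do the work, as an engineer would, in place of code of your own. Each camera call takes 0.05 s, during which the arm holds its last target. There are 200 camera calls.

## Working session

There is one attempt and no reset: what is moved stays moved. The work goes in short steps, Python scripts to look and compute and a shell command to move; the robot and the scene stay as the last step left them, time stands still between calls to the robot, and variables do not carry over. Pictures are saved under pics/ and viewed, at most 10 in all, crops included, and the job is handed in when it is done.

```bash
mkdir -p pics; ls; cat > h.py <<'E'
import numpy as np, cv2
from bench import ctrl, get_image, job
from scipy.spatial.transform import Rotation as R
def snap(name, fn=None):
    s=ctrl.get_state(); im=get_image(name)
    if 'T' not in im:
        W=np.eye(4); W[:3,:3]=R.from_rotvec(s['tool_rot']).as_matrix(); W[:3,3]=s['position']
        im['T']=W@np.array(im['T_tool_cam'])
    im['T']=np.array(im['T'])
    if fn: cv2.imwrite('pics/'+fn, im['pixels'][:,:,::-1])
    return im
def ray(im,u,v):
    K=np.array([[im['fx'],0,im['cx']],[0,im['fy'],im['cy']],[0,0,1.]])
    p=cv2.undistortPoints(np.array([[[u,v]]],float),K,np.array([im['k1'],0,0,0,0.]))[0,0]
    d=im['T'][:3,:3]@np.array([p[0],p[1],1]); return im['T'][:3,3],d
def onz(im,u,v,z):
    o,d=ray(im,u,v); return o+d*(z-o[2])/d[2]
def pix(im,P):
    q=np.linalg.inv(im['T'])@np.append(P,1); x,y=q[:2]/q[2]; f=1+im['k1']*(x*x+y*y)
    return im['fx']*x*f+im['cx'], im['fy']*y*f+im['cy']
E
python3 - <<'E'
from h import *
a=snap('scene'); b=snap('top')
np.save('pics/x.npy',0)
import pickle; pickle.dump((a,b),open('v.pkl','wb'))
for i,n in((a,'s1.png'),(b,'t1.png')):
    cv2.imwrite('pics/'+n,cv2.resize(i['pixels'][:,:,::-1],(800,600),interpolation=cv2.INTER_CUBIC))
    print(i['fx'],i['k1'],i['T'].round(3).tolist())
print(ctrl.get_state())
E
```

```text
pics
499.94255625372625 -0.09412571849371879 [[-0.821, -0.259, 0.509, -0.366], [-0.571, 0.344, -0.745, 1.362], [0.017, -0.903, -0.43, 0.869], [0.0, 0.0, 0.0, 1.0]]
386.9738437583516 -0.048031010167174634 [[0.01, -0.988, 0.152, 0.407], [-1.0, -0.008, 0.011, 0.002], [-0.01, -0.152, -0.988, 1.224], [0.0, 0.0, 0.0, 1.0]]
{'time': 0.1, 'joint_positions': array([-1.14989863,  0.32176074, -0.07006563,  1.4515478 ,  0.02263112,
        1.3708301 , -0.05688232]), 'qd': array([-0.00074037, -0.00197676,  0.00106573, -0.00309504, -0.00153022,
       -0.00265847,  0.00044287]), 'joint_torque': array([ 2.68180656e-04, -4.92569125e+01, -4.05537849e-01, -3.13399637e+01,
       -6.39991555e-02,  3.94773670e-02,  1.12851985e-04]), 'position': array([0.25705258, 0.59646331, 0.22156567]), 'tool_rot': array([-6.34501981e-01, -3.07661884e+00,  2.74124977e-03]), 'ft_force': array([-0.58286189,  0.10355074,  0.69742602]), 'torque': array([-0.01553644, -0.00982553,  0.01670888]), 'grip_force': 0.0, 'grip_width': 1.0036361107901628}
```

View pics/s1.png

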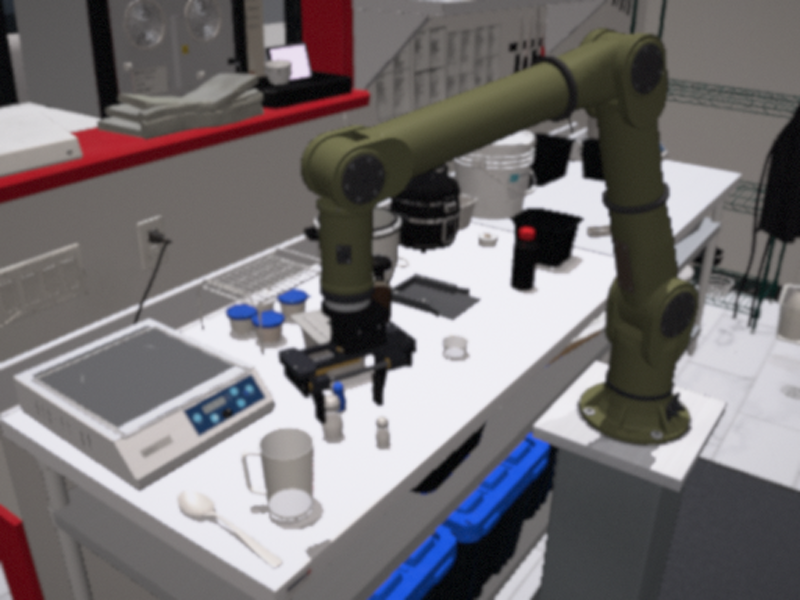

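View pics/t1.png

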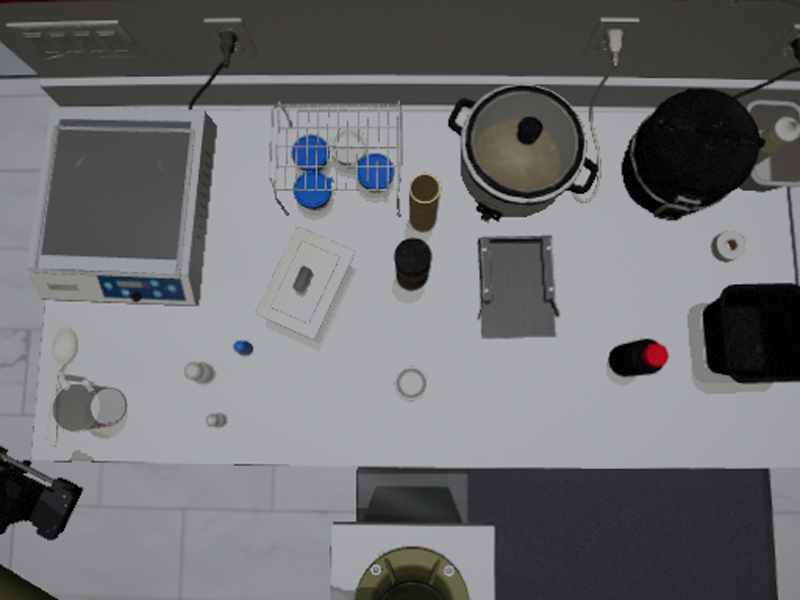

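The scene view shows three shaker look-alikes in front of the scale. In the top view (800 px) they are a grey larger one at (198,371), a grey smaller one at (216,420) and a blue one at (243,347). I choose the larger grey one at (198,371). The pan with lid is at (305,283), its knob at (303,279). The keeper is at (517,287), its mouth toward the robot.

```bash
python3 - <<'E'
from h import *
import pickle; a,b=pickle.load(open('v.pkl','rb'))
def P(u,v,z): return onz(b,u*.64,v*.64,z).round(4)
print('knob',P(303,279,.126)); print('plate corners',[P(*c,.098)[:2].tolist() for c in((300,228),(354,247),(312,338),(257,313))])
print('keeper',[P(*c,.026)[:2].tolist() for c in((479,237),(552,236),(555,336),(482,338))])
print('shk top',P(194,370,.09),'base',P(204,375,0),'small',P(213,420,.06),'blue',P(243,347,.03))
print('cup',P(411,383,.03),'jar',P(413,248,.18),'tube',P(425,183,.198),'bottle',P(655,355,.165))
px=b['pixels'][:,:,::-1]
A=cv2.resize(px[140:280,110:240],None,fx=3,fy=3,interpolation=cv2.INTER_CUBIC)
B=cv2.resize(px[140:280,290:370],None,fx=3,fy=3,interpolation=cv2.INTER_CUBIC)
cv2.imwrite('pics/c1.png',np.hstack([A,B]))
E
```

```text
knob [0.6116 0.2042 0.126 ]
plate corners [[0.7167, 0.2188], [0.6798, 0.1137], [0.5047, 0.1885], [0.551, 0.2943]]
keeper [[0.72, -0.1335], [0.7235, -0.2826], [0.519, -0.2828], [0.514, -0.1376]]
shk top [0.4427 0.4112 0.09  ] base [0.4358 0.4225 0.    ] small [0.3492 0.3798 0.06  ] blue [0.4913 0.3369 0.03  ]
cup [0.4241 0.0026 0.03  ] jar [0.6588 0.0009 0.18  ] tube [ 0.7728 -0.0194  0.198 ] bottle [ 0.4737 -0.4254  0.165 ]
```

View pics/c1.png

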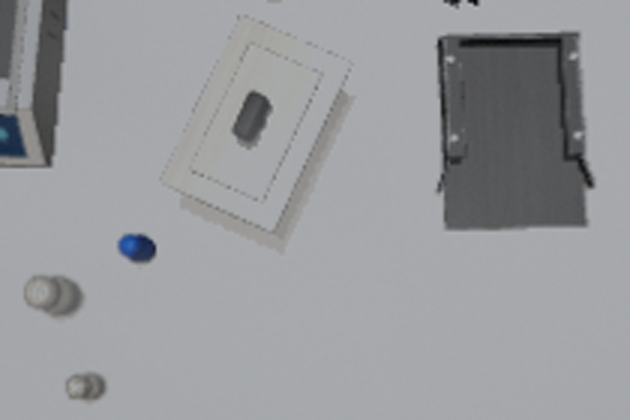

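The crop shows the larger plain grey shaker at (40,293), clearly bigger than the small grey one at (80,385). The blue one at (136,247) is ruled out by its colour. The plate comes out 187 mm long, which fits the given size. Lid yaw is about -0.415 and the tool y axis is already along lid y. Moving above the knob.

```bash
cat >> h.py <<'E'
def go(x,y,z,ydir=None):
    "ydir: wanted world angle of tool y"
    s=ctrl.get_state(); M=R.from_rotvec(s['tool_rot']).as_matrix()
    t=M.T@(np.array([x,y,z])-s['position'])*1000
    yaw=np.arctan2(M[1,1],M[0,1]); turn=0
    if ydir is not None: turn=-((ydir-yaw+np.pi/2)%np.pi-np.pi/2)
    print('shift mm',t.round(1),'turn',round(turn,3),'pos',s['position'].round(4),'yaw_y',round(yaw,3),'tilt',np.arccos(-M[2,2]).round(4),'t',round(s['time'],2),'w',round(s['grip_width'],3),'F',s['ft_force'].round(1),'q7',s['joint_positions'].round(2))
E
python3 -m crank '[[[-37,-17,-3,0,-1],[-37,-17,-3,0,-1],[-37,-17,-3,0,-1],[-37,-17,-3,0,-1],[-37,-17,-3,0,-1],[-37,-17,-3,0,-1],[-37,-17,-3,0,-1],[-37,-17,-3,0,-1],[-37,-17,-3,0,-1],[-37,-17,-3,0,-1]]]' 20
python3 -m crank '[[[-36,-17,0,0,-1],[-36,-17,0,0,-1],[-20,-9,0,0,-1],[0,0,0,0,-1],[0,0,0,0,-1],[0,0,0,0,-1]]]'
python3 - <<'E'
from h import *
im=snap('wrist','w1.png'); import pickle; pickle.dump(im,open('w.pkl','wb'))
go(.612,.204,.25,np.pi/2-.415)
print(pix(im,[.612,.204,.139]))
E
```

```text
time: 0.93
position: [0.5306, 0.2927, 0.2525]
tool_rot: [-0.634, -3.077, 0.0]
ft_force: [1.0, -0.6, -0.0]
grip_width: 0.997
grip_force: 0.0
time: 1.43
position: [0.5964, 0.2198, 0.252]
tool_rot: [-0.632, -3.076, -0.001]
ft_force: [-0.0, 0.6, -0.4]
grip_width: 1.0
grip_force: 0.0
shift mm [-21.1  -8.9   2.1] turn 0.011 pos [0.5961 0.2205 0.2522] yaw_y 1.167 tilt 0.0016 t 1.48 w 0.999 F [ 0.7  1.2 -0.6] q7 [-0.58  0.28  0.23  1.45 -0.06  1.42  0.82]
(np.float64(246.81033536876384), np.float64(207.670721198877))
```

View pics/w1.png

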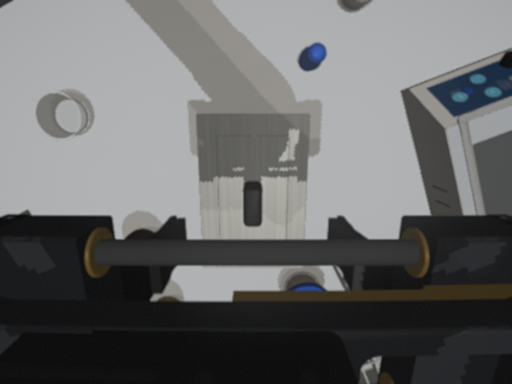

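The wrist view shows the knob at (253,204) with the lid's long axis upright in the picture. The prediction was (247,208), so they agree to within a few mm.

```bash
python3 - <<'E'
from h import *; import pickle; im=pickle.load(open('w.pkl','rb'))
g=im['pixels'].max(2); m=np.zeros_like(g); m[175:232,235:272]=(g[175:232,235:272]<55)*255
c=max(cv2.findContours(m,0,1)[0],key=cv2.contourArea); print(cv2.minAreaRect(c),cv2.boundingRect(c))
print(im['T'][:3,:3].round(2).tolist())
x,y,w,h=cv2.boundingRect(c)
for v in(y,y+h): print(onz(im,x+w/2,v,.139).round(4), onz(im,x+w/2,v,.126).round(4))
print('width',onz(im,x,203,.139).round(4),onz(im,x+w,203,.139).round(4))
# lid plate edges at front corners
for u,v in((197,113),(309,113),(200,260),(307,245)): print(onz(im,u,v,.098).round(4))
go(.612,.204,.25)
E
```

```text
((252.0, 203.0), (42.0, 16.0), 90.0) (244, 182, 17, 43)
[[0.4, 0.89, 0.23], [0.92, -0.38, -0.1], [0.0, 0.25, -0.97]]
[0.5896 0.2201 0.139 ] [0.5922 0.2188 0.126 ]
[0.6317 0.2018 0.139 ] [0.6363 0.1996 0.126 ]
width [0.6063 0.2034 0.139 ] [0.6132 0.2193 0.139 ]
[0.5037 0.1912 0.098 ]
[0.5518 0.3027 0.098 ]
[0.663  0.1166 0.098 ]
[0.6965 0.2456 0.098 ]
shift mm [-21.1  -8.9   2.1] turn 0 pos [0.5961 0.2205 0.2522] yaw_y 1.167 tilt 0.0016 t 1.48 w 0.999 F [ 0.7  1.2 -0.6] q7 [-0.58  0.28  0.23  1.45 -0.06  1.42  0.82]
```

```bash
python3 -m crank '[[[-19,-4,0,0,-1],[0,0,35,0,-1],[0,0,35,0,-1],[0,0,30,0,-1],[0,0,20,0,-1],[0,0,13,0,-1],[0,0,10,0,-1],[0,0,0,0,-1],[0,0,0,0,-1]]]'
python3 - <<'E'
from h import *
go(.612,.209,.109)
im=snap('wrist','w2.png')
E
```

```text
time: 2.23
position: [0.6133, 0.2082, 0.1103]
tool_rot: [0.633, 3.076, 0.001]
ft_force: [0.4, -0.3, 0.1]
grip_width: 1.006
grip_force: 0.0
shift mm [1.5 0.2 1.3] turn 0 pos [0.6133 0.2082 0.1103] yaw_y 1.165 tilt 0.001 t 2.23 w 1.006 F [ 0.4 -0.3  0.1] q7 [-0.55  0.39  0.23  1.6  -0.09  1.16  0.87]
```

View pics/w2.png

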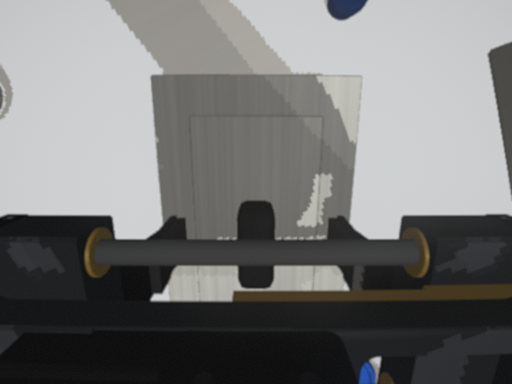

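The knob sits midway between the fingers (col 256) and the lid is square to the picture. Closing and lifting.

```bash
python3 -m crank '[[[0,0,1,0,1],[0,0,0,0,1],[0,0,0,0,1],[0,0,0,0,1],[0,0,0,0,1],[0,0,0,0,1],[0,0,0,0,1],[0,0,0,0,1]]]' 45
python3 -m crank '[[[0,0,-4,0,1],[0,0,-8,0,1],[0,0,-12,0,1],[0,0,-15,0,1],[0,0,-15,0,1],[0,0,-15,0,1],[0,0,-15,0,1],[0,0,-8,0,1],[0,0,0,0,1],[0,0,0,0,1]]]'
python3 - <<'E'
from h import *
go(.48,-.209,.18,np.pi/2+.01)
E
```

```text
time: 2.95
position: [0.6131, 0.2074, 0.1086]
tool_rot: [-0.635, -3.077, -0.0]
ft_force: [-0.8, -0.1, -0.2]
grip_width: 0.478
grip_force: 0.0
time: 3.78
position: [0.6132, 0.2074, 0.2009]
tool_rot: [0.634, 3.076, 0.001]
ft_force: [-0.2, -0.3, -2.3]
grip_width: 0.208
grip_force: 45.0
shift mm [ -42.4 -435.1   20.7] turn -0.417 pos [0.6132 0.2074 0.2009] yaw_y 1.164 tilt 0.0007 t 3.78 w 0.208 F [-0.2 -0.3 -2.3] q7 [-0.55  0.33  0.24  1.5  -0.08  1.33  0.85]
```

```bash
python3 - <<'E'
from h import *
w=snap('wrist')['pixels'][:,:,::-1]; s=snap('scene')['pixels'][:,:,::-1][150:300,140:300]
s=cv2.resize(s,(410,384),interpolation=cv2.INTER_CUBIC)
cv2.imwrite('pics/w3.png',cv2.resize(np.hstack([w,s]),(800,333)))
E
```

```text
(no output)
```

View pics/w3.png

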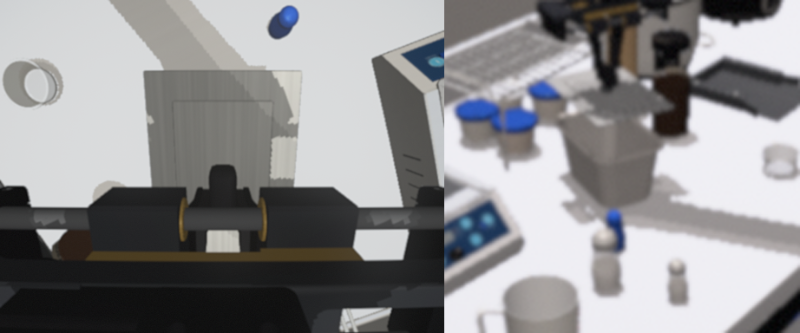

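The lid hangs level from the knob, with its front edge at row 70. I'll measure how deep the grip is from the 124 mm edge width.

```bash
python3 - <<'E'
from h import *
im=snap('wrist'); s=ctrl.get_state(); z0=s['position'][2]
M=R.from_rotvec(s['tool_rot']).as_matrix()
g=im['pixels'][:,:,1].astype(int)
r=g[100]; d=np.abs(np.diff(r)); print([(i,r[i-1],r[i+2]) for i in np.where(d>14)[0]])
for dz in(-.045,-.04,-.03,-.02,-.011):
    a,b=[onz(im,u,81,z0+dz) for u in(165,347)]
    print(dz,np.linalg.norm(a-b).round(4),(M.T@((a+b)/2-s['position'])).round(4))
E
```

```text
[(np.int64(3), np.int64(217), np.int64(149)), (np.int64(4), np.int64(206), np.int64(142)), (np.int64(27), np.int64(131), np.int64(196)), (np.int64(28), np.int64(137), np.int64(211)), (np.int64(29), np.int64(164), np.int64(210)), (np.int64(55), np.int64(215), np.int64(174)), (np.int64(62), np.int64(175), np.int64(131)), (np.int64(63), np.int64(174), np.int64(139)), (np.int64(65), np.int64(131), np.int64(186)), (np.int64(67), np.int64(179), np.int64(160)), (np.int64(72), np.int64(157), np.int64(213)), (np.int64(73), np.int64(164), np.int64(218)), (np.int64(164), np.int64(219), np.int64(160)), (np.int64(165), np.int64(218), np.int64(124)), (np.int64(166), np.int64(199), np.int64(115)), (np.int64(322), np.int64(140), np.int64(184)), (np.int64(323), np.int64(144), np.int64(192)), (np.int64(435), np.int64(220), np.int64(102)), (np.int64(436), np.int64(206), np.int64(84)), (np.int64(437), np.int64(156), np.int64(84)), (np.int64(479), np.int64(80), np.int64(150)), (np.int64(480), np.int64(92), np.int64(171)), (np.int64(481), np.int64(117), np.int64(180)), (np.int64(503), np.int64(183), np.int64(121)), (np.int64(504), np.int64(182), np.int64(83)), (np.int64(505), np.int64(167), np.int64(108)), (np.int64(506), np.int64(121), np.int64(147)), (np.int64(507), np.int64(83), np.int64(166)), (np.int64(508), np.int64(108), np.int64(167))]
-0.045 0.1266 [0.0936 0.0014 0.0451]
-0.04 0.1236 [0.093  0.0014 0.0401]
-0.03 0.1175 [0.0918 0.0014 0.0301]
-0.02 0.1114 [0.0906 0.0014 0.0201]
-0.011 0.106 [0.0895 0.0014 0.0111]
```

The grip caught only the top millimetre of the knob, because the fingers close slowly. I'll set the lid back on the pan and regrip deeper.

```bash
python3 -m crank '[[[0,0,10,0,1],[0,0,12,0,1],[0,0,12,0,1],[0,0,10,0,1],[0,0,8,0,1],[0,0,5,0,1],[0,0,3,0,1],[0,0,2,0,1],[0,0,0,0,1],[0,0,0,0,1]]]'
python3 -c "
from h import *
go(.613,.2075,.108)"
```

```text
time: 4.77
position: [0.6135, 0.2075, 0.1391]
tool_rot: [0.634, 3.076, 0.001]
ft_force: [-0.4, 0.3, -3.2]
grip_width: 0.21
grip_force: 45.0
shift mm [ 0.5 -0.2 31.1] turn 0 pos [0.6135 0.2075 0.1391] yaw_y 1.164 tilt 0.001 t 4.77 w 0.21 F [-0.4  0.3 -3.2] q7 [-0.55  0.37  0.23  1.57 -0.09  1.21  0.86]
```

Not in contact yet, so I'll lower in 1 mm steps and watch the force.

```bash
python3 -m crank '[[[0,0,1,0,1],[0,0,0,0,1],[0,0,0,0,1]]]'
python3 -m crank '[[[0,0,1,0,1],[0,0,0,0,1],[0,0,0,0,1]]]'
python3 -m crank '[[[0,0,1,0,1],[0,0,0,0,1],[0,0,0,0,1]]]'
python3 -c "
from h import *
go(.613,.2075,.108)"
```

```text
time: 5.02
position: [0.6133, 0.2074, 0.1379]
tool_rot: [0.634, 3.076, 0.001]
ft_force: [-0.7, 0.8, -3.3]
grip_width: 0.214
grip_force: 45.0
time: 5.27
position: [0.6131, 0.2074, 0.1366]
tool_rot: [0.634, 3.077, 0.0]
ft_force: [0.1, -0.8, -3.2]
grip_width: 0.209
grip_force: 45.0
time: 5.52
position: [0.6132, 0.2074, 0.1366]
tool_rot: [0.635, 3.076, 0.001]
ft_force: [-2.9, -0.6, 4.3]
grip_width: 0.21
grip_force: 45.0
shift mm [ 0.3  0.  28.6] turn 0 pos [0.6132 0.2074 0.1366] yaw_y 1.164 tilt 0.0007 t 5.52 w 0.21 F [-2.9 -0.6  4.3] q7 [-0.55  0.37  0.23  1.58 -0.09  1.21  0.86]
```

The lid is seated, with contact at the height expected. Opening, going down, regripping with a full wait, then lifting.

```bash
python3 -m crank '[[[0,0,-0.5,0,-0.1],[0,0,0,0,-0.1],[0,0,0,0,-0.1],[0,0,0,0,-0.1],[0,0,0,0,-0.1],[0,0,8,0,-0.1],[0,0,10,0,-0.1],[0,0,10,0,-0.1],[0,0,0,0,-0.1],[0,0,0,0,-0.1]]]'
python3 -m crank '[[[0,0,0,0,1],[0,0,0,0,1],[0,0,0,0,1],[0,0,0,0,1],[0,0,0,0,1],[0,0,0,0,1],[0,0,0,0,1],[0,0,0,0,1],[0,0,0,0,1],[0,0,0,0,1]]]' 45
python3 -c "
from h import *
go(.48,-.209,.18,np.pi/2+.01)"
```

```text
time: 6.35
position: [0.6121, 0.2071, 0.1064]
tool_rot: [-0.634, -3.075, 0.002]
ft_force: [0.2, -0.0, -0.5]
grip_width: 0.545
grip_force: 0.0
time: 7.18
position: [0.6133, 0.2074, 0.1084]
tool_rot: [0.634, 3.076, 0.001]
ft_force: [0.2, -0.1, 3.4]
grip_width: 0.225
grip_force: 45.0
shift mm [ -42.4 -435.2  -71.7] turn -0.417 pos [0.6133 0.2074 0.1084] yaw_y 1.164 tilt 0.0005 t 7.18 w 0.225 F [ 0.2 -0.1  3.4] q7 [-0.55  0.39  0.23  1.6  -0.09  1.16  0.87]
```

```bash
python3 -m crank '[[[0,0,-5,0,1],[0,0,-15,0,1],[0,0,-20,0,1],[0,0,-25,0,1],[0,0,-25,0,1],[0,0,-10,0,1],[10,-10,0,0,1],[20,-20,0,0,1],[20,-20,0,0,1],[20,-20,0,0,1]]]'
python3 -m crank '[[[20,-20,0,0,1],[12,-9,0,0,1],[0,0,0,-0.1,1],[0,0,0,-0.1,1],[0,0,0,-0.1,1],[0,0,0,-0.11,1],[0,0,0,0,1],[0,0,0,0,1]]]'
python3 -c "
from h import *
go(.47,-.209,.18,np.pi/2+.01)"
```

```text
time: 8.02
position: [0.5194, 0.1701, 0.2066]
tool_rot: [-0.634, -3.075, 0.002]
ft_force: [0.9, 0.1, -2.3]
grip_width: 0.224
grip_force: 45.0
time: 8.68
position: [0.4798, 0.1566, 0.2073]
tool_rot: [0.0, -3.14, 0.001]
ft_force: [-0.2, -1.0, -3.0]
grip_width: 0.231
grip_force: 45.0
shift mm [   9.8 -365.6   27.5] turn -0.01 pos [0.4798 0.1566 0.2073] yaw_y 1.571 tilt 0.0012 t 8.68 w 0.231 F [-0.2 -1.  -3. ] q7 [-0.59  0.02  0.22  1.83 -0.    1.29  1.21]
```

```bash
python3 -m crank '[[[1,-25,0,0,1],[1,-35,0,0,1],[1,-40,0,0,1],[1,-40,0,0,1],[1,-40,0,0,1],[1,-40,0,0,1],[1,-40,0,0,1],[1,-40,0,0,1],[1,-35,0,0,1],[1,-30,0,0,1]]]'
python3 -m crank '[[[0,0,10,0,1],[0,0,15,0,1],[0,0,15,0,1],[0,0,10,0,1],[0,0,0,0,1],[0,0,0,0,1],[0,0,0,0,1]]]'
python3 - <<'E'
from h import *
go(.48,-.209,.1,np.pi/2+.01)
w=snap('wrist'); t=snap('top')
import pickle; pickle.dump((w,t),open('k.pkl','wb'))
A=w['pixels'][:,:,::-1]; B=cv2.resize(t['pixels'][:,:,::-1][140:260,280:400],(384,384),interpolation=cv2.INTER_CUBIC)
cv2.imwrite('pics/w4.png',cv2.resize(np.hstack([A,B]),(800,343)))
E
```

```text
time: 9.52
position: [0.4705, -0.2113, 0.208]
tool_rot: [0.004, 3.141, -0.001]
ft_force: [-0.5, -1.1, -1.9]
grip_width: 0.225
grip_force: 45.0
time: 10.1
position: [0.472, -0.2082, 0.1587]
tool_rot: [-0.004, 3.141, -0.0]
ft_force: [0.4, -1.1, -2.2]
grip_width: 0.225
grip_force: 45.0
shift mm [-8.  -0.8 58.7] turn -0.007 pos [ 0.472  -0.2082  0.1587] yaw_y 1.574 tilt 0.0011 t 10.1 w 0.225 F [ 0.4 -1.1 -2.2] q7 [-0.22  0.08  0.62  1.89 -0.05  1.19  1.98]
```

View pics/w4.png

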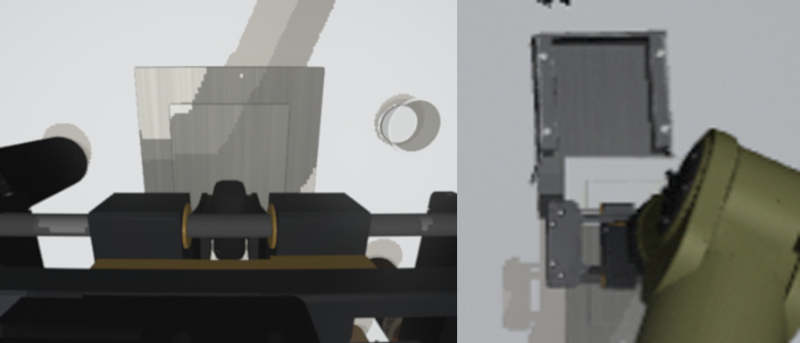

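The lid hangs square in front of the keeper's mouth: its front edge is at row 157 in the right-hand panel, the keeper above it. Next I measure the keeper from the lip screws and outline in the first top picture.

```bash
python3 - <<'E'
from h import *; import pickle
a,b=pickle.load(open('v.pkl','rb')); w,t=pickle.load(open('k.pkl','rb'))
f=lambda x,y:(290+(x-390)/3-.33,140+y/3-.33)
g=b['pixels'][:,:,1]
sub=g[150:200,300:360]; 
# screws: local bright spots inside dark keeper
m=((g>110)).astype(np.uint8); 
for n,(x,y) in dict(sLb=(450,60),sLf=(453,138),sRb=(573,56),sRf=(578,134)).items():
    u,v=f(x,y); u,v=int(round(u)),int(round(v)); p=g[v-3:v+4,u-3:u+4].astype(float); p=np.clip(p-np.percentile(p,75),0,None)*(p<150)
    yy,xx=np.mgrid[v-3:v+4,u-3:u+4]; U,V=(p*xx).sum()/p.sum(),(p*yy).sum()/p.sum()
    print(n,(u,v),round(U,1),round(V,1),onz(b,U,V,.027)[:2].round(4), onz(b,*f(x,y),.027)[:2].round(4))
# outer side walls per row
for v in(160,170,180,190): 
    d=np.where(g[v,295:365]<100)[0]+295; print(v,d.min(),d.max(),onz(b,d.min()-.5,v,.026)[:2].round(4),onz(b,d.max()+.5,v,.026)[:2].round(4))
c=g[145:160,330]; print('back col330',c.tolist(), g[200:222,330].tolist())
print('front floor edge row->',[onz(b,330,v,.003)[0].round(4) for v in(214,215,216)],'back',[onz(b,330,v,.026)[0].round(4) for v in(150,151,152)])
# lid in current top: front edge row
g2=t['pixels'][:,:,1]; print('lid front col345',g2[188:200,345].tolist()); print([ (v,onz(t,345,v,.147).round(4)[:2].tolist()) for v in(194,195,196)])
print('lid right edge row198',g2[198,350:375].tolist(), onz(t,360,198,.147)[:2],'left',g2[198,300:325].tolist(),onz(t,310,198,.147)[:2])
E
```

```text
sLb (310, 160) 308.9 159.6 [ 0.6939 -0.1406] [ 0.6938 -0.143 ]
sLf (311, 186) 310.2 185.5 [ 0.6107 -0.1436] [ 0.6102 -0.1452]
sRb (351, 158) nan nan [nan nan] [ 0.6993 -0.2733]
sRf (352, 184) 354.7 185.3 [ 0.6127 -0.2837] [ 0.6156 -0.2763]
160 306 351 [ 0.6929 -0.1299] [ 0.6941 -0.276 ]
170 307 352 [ 0.6605 -0.1327] [ 0.6617 -0.2783]
180 307 353 [ 0.6284 -0.1324] [ 0.6296 -0.2805]
190 307 354 [ 0.5965 -0.1321] [ 0.5978 -0.2828]
back col330 [169, 169, 168, 168, 169, 166, 101, 88, 19, 27, 51, 82, 82, 83, 82] [88, 87, 90, 87, 88, 88, 88, 89, 89, 89, 87, 89, 88, 88, 88, 97, 137, 169, 169, 168, 169, 169]
front floor edge row-> [np.float64(0.5239), np.float64(0.5207), np.float64(0.5176)] back [np.float64(0.7262), np.float64(0.7229), np.float64(0.7196)]
lid front col345 [93, 93, 92, 94, 94, 94, 106, 154, 178, 179, 178, 178]
[(194, [0.5668, -0.2269]), (195, [0.564, -0.2268]), (196, [0.5612, -0.2268])]
lid right edge row198 [178, 178, 177, 175, 171, 174, 176, 140, 41, 14, 18, 15, 18, 28, 44, 70, 64, 65, 90, 100, 97, 99, 98, 97, 97] [ 0.55581276 -0.26892464] left [178, 179, 179, 178, 179, 178, 166, 67, 92, 93, 95, 94, 93, 96, 97, 94, 90, 121, 178, 179, 178, 179, 179, 178, 178] [ 0.5546999  -0.12821949]<stdin>:10: RuntimeWarning: invalid value encountered in scalar divide
```

Keeper origin is about (0.626, -0.2095), yaw about +0.033. Width comes out 146–148 mm against the given 150. Aligning and lowering in front of the lips.

```bash
python3 -m crank '[[[-13,-6,0,-0.03,1],[0,0,20,0,1],[0,0,25,0,1],[0,0,25,0,1],[0,0,20,0,1],[0,0,15,0,1],[0,0,10,0,1],[0,0,5,0,1],[0,0,0,0,1],[0,0,0,0,1]]]'
python3 - <<'E'
from h import *
go(.626,-.2095,.028,np.pi/2+.033)
t=snap('top'); c=t['pixels'][140:260,280:400][:,:,::-1]
cv2.imwrite('pics/w5.png',cv2.resize(c,(480,480),interpolation=cv2.INTER_CUBIC))
E
```

```text
time: 11.03
position: [0.4852, -0.2144, 0.0389]
tool_rot: [-0.052, 3.14, -0.001]
ft_force: [-0.4, -0.6, -2.2]
grip_width: 0.231
grip_force: 45.0
shift mm [-140.8    0.3   11.1] turn 0.0 pos [ 0.4852 -0.2144  0.0389] yaw_y 1.604 tilt 0.0014 t 11.03 w 0.231 F [-0.4 -0.6 -2.2] q7 [-0.17  0.27  0.6   1.97 -0.18  0.96  2.13]
```

View pics/w5.png

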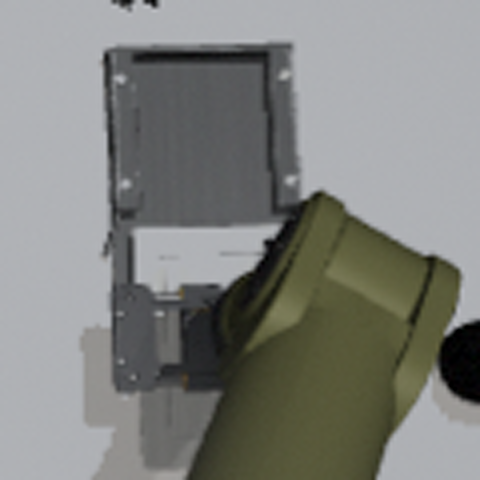

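The lid sits in front of the lips: left edge at col 133, left lip's inner edge about col 137, right lip's inner edge about col 270. I'll check the lateral alignment numerically.

```bash
python3 - <<'E'
from h import *
t=snap('top'); g=t['pixels'][:,:,1].astype(int)
for v in(165,172,180,186): print(v,g[v,303:318].tolist(),g[v,342:358].tolist())
for v in(198,200,203,206,208): print(v,g[v,303:322].tolist())
for v in (165,172,180): print([onz(t,u,v,.026)[:2].round(4).tolist() for u in(306,314,348,354)])
print([onz(t,u,203,.029)[:2].round(4).tolist() for u in(312,313,314)])
E
```

```text
165 [178, 177, 168, 100, 65, 116, 107, 92, 90, 93, 97, 92, 90, 90, 90] [91, 90, 91, 76, 45, 55, 78, 87, 88, 87, 102, 134, 164, 178, 177, 177]
172 [178, 179, 173, 136, 46, 80, 99, 91, 91, 91, 83, 69, 91, 91, 89] [91, 90, 91, 91, 78, 38, 65, 90, 87, 86, 85, 108, 155, 177, 177, 177]
180 [178, 179, 178, 168, 91, 61, 112, 91, 94, 91, 89, 89, 92, 91, 92] [92, 92, 92, 93, 77, 47, 63, 86, 89, 89, 87, 97, 126, 164, 177, 178]
186 [178, 178, 177, 171, 114, 66, 130, 153, 166, 136, 95, 97, 95, 92, 94] [91, 90, 92, 92, 91, 80, 41, 66, 90, 100, 122, 115, 111, 158, 177, 178]
198 [178, 177, 178, 165, 67, 91, 94, 93, 90, 90, 134, 178, 178, 178, 177, 177, 178, 178, 178]
200 [178, 178, 171, 131, 87, 89, 95, 96, 86, 50, 112, 178, 178, 178, 178, 177, 178, 178, 177]
203 [178, 172, 138, 87, 132, 103, 97, 96, 87, 46, 107, 178, 178, 178, 177, 179, 178, 178, 178]
206 [178, 179, 177, 178, 167, 96, 96, 97, 89, 48, 109, 177, 178, 178, 177, 177, 178, 177, 176]
208 [178, 178, 178, 177, 168, 109, 96, 97, 90, 47, 108, 178, 178, 178, 178, 178, 178, 176, 170]
[[0.6766, -0.1313], [0.6768, -0.1566], [0.6778, -0.2644], [0.6779, -0.2835]]
[[0.654, -0.1311], [0.6542, -0.1563], [0.6552, -0.2638], [0.6553, -0.2829]]
[[0.6284, -0.1309], [0.6286, -0.156], [0.6295, -0.2632], [0.6296, -0.2821]]
[[0.5553, -0.1485], [0.5553, -0.1517], [0.5553, -0.1548]]
```

Lateral alignment is within about 1 mm. Lowering to just above the floor plate and sliding in.

```bash
python3 -m crank '[[[0,0,6,0,1],[0,0,5,0,1],[0,0,0,0,1],[-6,0,0,0,1],[-10,0,0,0,1],[-12,0,0,0,1],[-12,0,0,0,1],[-12,0,0,0,1],[0,0,0,0,1],[0,0,0,0,1]]]'
python3 -c "
from h import *
go(.626,-.2097,.026,np.pi/2+.033)"
```

```text
time: 11.97
position: [0.5374, -0.2122, 0.027]
tool_rot: [-0.054, 3.141, -0.001]
ft_force: [-0.9, 0.7, -2.7]
grip_width: 0.229
grip_force: 45.0
shift mm [-88.6  -0.5   1. ] turn 0.001 pos [ 0.5374 -0.2122  0.027 ] yaw_y 1.605 tilt 0.0004 t 11.97 w 0.229 F [-0.9  0.7 -2.7] q7 [-0.15  0.38  0.57  1.86 -0.25  0.97  2.13]
```

```bash
python3 -m crank '[[[-10,0,0,0,1],[-12,0,0,0,1],[-12,0,0,0,1],[-12,0,0,0,1],[-12,0,0,0,1],[-10,0,0,0,1],[-6,0,0,0,1],[-4,0,0,0,1],[0,0,0,0,1],[0,0,0,0,1]]]'
python3 -c "
from h import *
go(.626,-.2097,.026,np.pi/2+.033)"
```

```text
time: 12.8
position: [0.6139, -0.21, 0.0269]
tool_rot: [0.052, -3.14, -0.0]
ft_force: [0.6, 0.6, -2.7]
grip_width: 0.223
grip_force: 45.0
shift mm [-12.1  -0.1   0.9] turn -0.0 pos [ 0.6139 -0.21    0.0269] yaw_y 1.604 tilt 0.0007 t 12.8 w 0.223 F [ 0.6  0.6 -2.7] q7 [-0.13  0.52  0.54  1.67 -0.3   1.03  2.11]
```

No contact so far. I'll set it down 3 mm and advance to the stop in small steps.

```bash
python3 -m crank '[[[0,0,1.5,0,1],[0,0,1,0,1],[-4,0,0,0,1],[-3,0,0,0,1],[0,0,0,0,1],[0,0,0,0,1]]]'
python3 -m crank '[[[-2,0,0,0,1],[-1,0,0,0,1],[0,0,0,0,1]]]'
python3 -m crank '[[[-2,0,0,0,1],[0,0,0,0,1],[0,0,0,0,1]]]'
python3 -c "
from h import *
go(.626,-.2097,.0234,np.pi/2+.033)"
```

```text
time: 13.3
position: [0.6217, -0.2095, 0.0246]
tool_rot: [-0.053, 3.141, 0.0]
ft_force: [0.1, 0.2, -2.0]
grip_width: 0.224
grip_force: 45.0
time: 13.55
position: [0.6247, -0.2094, 0.0246]
tool_rot: [-0.053, 3.141, 0.0]
ft_force: [0.1, -0.3, -3.2]
grip_width: 0.225
grip_force: 45.0
time: 13.8
position: [0.6254, -0.2096, 0.0242]
tool_rot: [0.052, -3.139, -0.0]
ft_force: [-2.7, 0.3, -2.3]
grip_width: 0.222
grip_force: 45.0
shift mm [-0.6 -0.1  0.8] turn -0.0 pos [ 0.6254 -0.2096  0.0242] yaw_y 1.604 tilt 0.0019 t 13.8 w 0.222 F [-2.7  0.3 -2.3] q7 [-0.12  0.54  0.53  1.64 -0.31  1.04  2.11]
```

```bash
python3 -m crank '[[[-1.5,0,0,0,1],[0,0,0,0,1],[0,0,0,0,1]]]'
python3 -m crank '[[[1.5,0,0.8,0,1],[0,0,0.5,0,1],[0,0,0,0,1],[0,0,0,0,1]]]'
python3 -c "
from h import *
go(.626,-.2097,.0234,np.pi/2+.033)"
```

```text
time: 14.05
position: [0.6255, -0.2096, 0.0239]
tool_rot: [0.051, -3.137, -0.001]
ft_force: [-6.4, -0.0, -0.8]
grip_width: 0.225
grip_force: 45.0
time: 14.38
position: [0.6254, -0.2096, 0.0235]
tool_rot: [0.052, -3.139, -0.001]
ft_force: [-5.7, 0.9, 1.4]
grip_width: 0.226
grip_force: 45.0
shift mm [-0.6 -0.1  0.1] turn -0.0 pos [ 0.6254 -0.2096  0.0235] yaw_y 1.604 tilt 0.0018 t 14.38 w 0.226 F [-5.7  0.9  1.4] q7 [-0.12  0.55  0.53  1.64 -0.31  1.04  2.11]
```

The lid is on the floor plate and against the stop. Releasing with a partial opening, clear of the lips, and rising.

```bash
python3 -m crank '[[[0,0,0,0,0.1],[0,0,0,0,0.1],[0,0,0,0,0.1],[0,0,0,0,0.1],[0,0,0,0,0.1],[0,0,0,0,0.1]]]'
python3 -m crank '[[[0,0,-10,0,0.1],[0,0,-20,0,0.1],[0,0,-25,0,0.1],[0,0,-30,0,0.1],[0,0,-35,0,0.1],[10,0,-35,0,0.1],[20,0,-30,0,-0.5],[30,0,-20,0,-0.5],[30,0,0,0,-0.5],[30,10,0,0,-0.5]]]'
python3 -c "
from h import *
go(.48,.1,.23,np.pi/2-.4)
t=snap('top'); c=t['pixels'][130:250,280:400][:,:,::-1]
cv2.imwrite('pics/w6.png',cv2.resize(c,(480,480),interpolation=cv2.INTER_CUBIC))"
```

```text
time: 14.88
position: [0.6268, -0.2094, 0.0234]
tool_rot: [-0.052, 3.14, -0.0]
ft_force: [-0.2, -0.5, 0.6]
grip_width: 0.445
grip_force: 0.0
time: 15.72
position: [0.5053, -0.2065, 0.2308]
tool_rot: [-0.046, 3.137, -0.004]
ft_force: [-1.2, -0.1, -0.4]
grip_width: 0.668
grip_force: 0.0
shift mm [ 1.620e+01  3.071e+02 -1.000e-01] turn 0.43 pos [ 0.5053 -0.2065  0.2308] yaw_y 1.6 tilt 0.0047 t 15.72 w 0.668 F [-1.2 -0.1 -0.4] q7 [-0.24  0.09  0.62  1.72 -0.05  1.34  1.99]
```

View pics/w6.png

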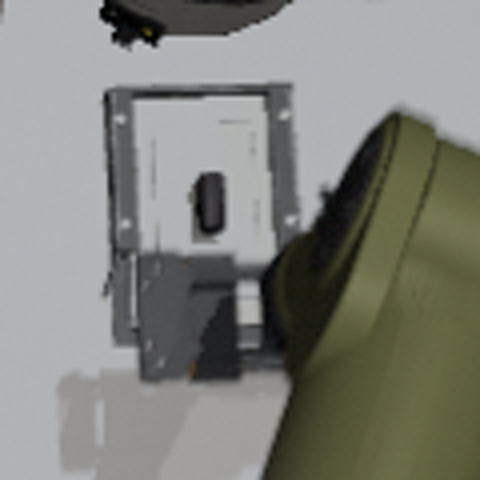

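The lid lies under the lips with its far end at the stop, knob at (209,203). Now the shaker: I fix its position from two views and re-measure the open pan.

```bash
python3 - <<'E'
from h import *; import pickle
a,b=pickle.load(open('v.pkl','rb')); t=snap('top')
S=.64; q=lambda u,v:(u*S,v*S)
h1=ray(a,*q(331,402)); 
print('scene: base z.0',onz(a,*q(333,436),.0).round(4),'head z.08',onz(a,*q(331,402),.08).round(4))
print('top head z.085',onz(b,*q(194,370),.085).round(4))
# shaker blob in top (original): darker than table
g=b['pixels'].astype(int); v=g[225:250,115:142]; 
for r in v[:,:,1]: print(r.tolist())
# pan in current top
px=t['pixels'].astype(np.uint8); roi=px[135:235,155:240]; hsv=roi.max(2)
m=((hsv<165)).astype(np.uint8)*255
for c in cv2.findContours(m,0,2)[0]:
    if cv2.contourArea(c)>300: 
        r=cv2.minAreaRect(c); print(r); print([onz(t,p[0]+155,p[1]+135,.095)[:2].round(4).tolist() for p in cv2.boxPoints(r)])
E
```

```text
scene: base z.0 [ 0.4412  0.4187 -0.    ] head z.08 [0.4395 0.4236 0.08  ]
top head z.085 [0.4429 0.413  0.085 ]
[168, 167, 167, 167, 167, 167, 167, 167, 168, 168, 167, 168, 168, 168, 167, 167, 166, 168, 168, 168, 168, 167, 167, 167, 168, 167, 168]
[168, 167, 167, 167, 167, 168, 166, 166, 168, 167, 168, 167, 167, 167, 168, 168, 168, 167, 168, 167, 167, 166, 168, 167, 168, 168, 167]
[166, 167, 167, 167, 167, 167, 167, 166, 166, 167, 168, 168, 167, 168, 168, 167, 168, 167, 168, 167, 168, 167, 168, 168, 168, 168, 168]
[167, 166, 167, 167, 167, 166, 167, 167, 168, 167, 167, 168, 168, 167, 167, 168, 168, 167, 167, 168, 167, 167, 167, 168, 167, 167, 166]
[167, 167, 167, 166, 167, 167, 166, 167, 167, 167, 167, 166, 167, 167, 168, 167, 168, 167, 168, 167, 167, 168, 167, 167, 167, 167, 168]
[166, 167, 167, 166, 167, 166, 167, 167, 167, 167, 167, 168, 167, 168, 167, 167, 168, 166, 167, 167, 167, 167, 167, 167, 167, 167, 168]
[167, 166, 167, 167, 167, 164, 154, 155, 152, 153, 155, 160, 157, 154, 154, 156, 160, 167, 167, 167, 167, 166, 168, 167, 167, 167, 168]
[167, 166, 167, 167, 165, 149, 128,
[... 1868 characters left out ...]
 166, 166, 166, 166, 167, 167, 166, 165, 159, 156, 152, 152, 155, 161, 160, 164, 167, 168, 166, 167, 167, 168, 168]
[166, 166, 166, 167, 165, 166, 166, 167, 167, 167, 166, 167, 167, 165, 162, 161, 163, 167, 167, 167, 167, 166, 168, 167, 167, 167, 167]
[166, 167, 166, 165, 167, 166, 166, 167, 167, 166, 167, 167, 167, 167, 168, 166, 166, 167, 167, 167, 168, 167, 167, 166, 167, 167, 169]
[167, 165, 165, 166, 167, 166, 167, 166, 167, 166, 167, 166, 166, 167, 168, 167, 167, 167, 166, 167, 167, 167, 167, 167, 167, 168, 168]
((40.500003814697266, 45.500003814697266), (34.649234771728516, 55.61974334716797), 25.201122283935547)
[[0.5575, 0.2849], [0.7112, 0.2202], [0.6662, 0.1243], [0.5146, 0.1903]]
```

Shaker is at about (0.441, 0.418); the two views agree to a few mm. Pan centre is about (0.612, 0.206), yaw -0.41. Moving above the shaker.

```bash
python3 -m crank '[[[0,0,0,0.1,-1],[0,0,0,0.1,-1],[0,0,0,0.1,-1],[10,28,0,0,-1],[13,35,0,0,-1],[14,36,0,0,-1],[14,36,0,0,-1],[14,36,0,0,-1],[14,36,0,0,-1],[14,36,0,0,-1]]]' 15
python3 -m crank '[[[14,36,0,0,-1],[14,36,0,0,-1],[14,36,0,0,-1],[14,36,0,0,-1],[14,36,0,0,-1],[14,36,0,0,-1],[14,36,0,0,-1],[14,36,0,0,-1],[9,24,0,0,-1],[0,0,0,0,-1]]]'
python3 -m crank '[[[0,0,0,0,-1],[0,0,0,0,-1]]]'
python3 - <<'E'
from h import *
go(.441,.418,.2,1.3)
im=snap('wrist'); import pickle; pickle.dump(im,open('w.pkl','wb'))
for P in((.441,.418,.09),(.441,.418,0),(.491,.337,.03)): print(np.round(pix(im,P)))
E
```

```text
time: 16.65
position: [0.4806, 0.0574, 0.2292]
tool_rot: [0.418, 3.112, 0.002]
ft_force: [1.6, -1.0, -0.2]
grip_width: 0.999
grip_force: 0.0
time: 17.48
position: [0.4429, 0.396, 0.2279]
tool_rot: [-0.403, -3.114, -0.005]
ft_force: [-0.8, 0.9, 0.0]
grip_width: 1.005
grip_force: 0.0
time: 17.65
position: [0.4467, 0.3876, 0.2283]
tool_rot: [0.419, 3.113, -0.001]
ft_force: [-0.6, -0.7, 0.1]
grip_width: 0.996
grip_force: 0.0
shift mm [13.6 27.8 28.3] turn 0.003 pos [0.4467 0.3876 0.2283] yaw_y 1.303 tilt 0.0009 t 17.65 w 0.996 F [-0.6 -0.7  0.1] q7 [-0.84  0.19  0.09  1.6  -0.02  1.35  0.56]
[281. 170.]
[275. 158.]
[228. 213.]
```

```bash
python3 - <<'E'
import pickle,cv2
im=pickle.load(open('w.pkl','rb')); cv2.imwrite('pics/w7.png',cv2.resize(im['pixels'][:,:,::-1],(768,576),interpolation=cv2.INTER_CUBIC))
E
```

```text
(no output)
```

View pics/w7.png

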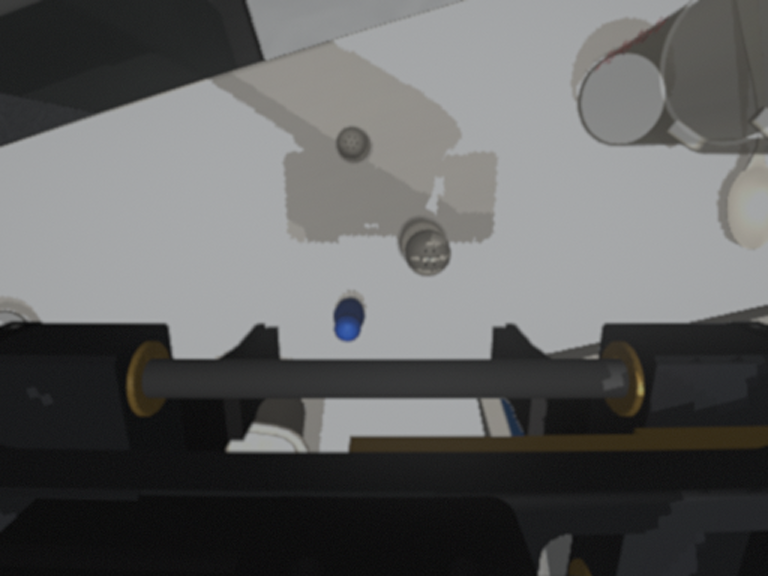

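The wrist view shows the grey shaker's domed top at (428,252), the blue one at (348,320) and the small grey one at (352,143). In camera pixels the shaker is at (285,168); the prediction was (281,170).

```bash
python3 - <<'E'
from h import *; import pickle; im=pickle.load(open('w.pkl','rb'))
print(onz(im,285.3,168,.083).round(4),onz(im,281.5,158,.01).round(4), onz(im,232,219,.05).round(4))
P=onz(im,285.3,168,.083); Q=onz(im,281.5,158,.01); c=(P+Q)/2; print(c)
go(c[0],c[1],.16,1.3)
E
```

```text
[0.4418 0.4235 0.083 ] [0.4415 0.4257 0.01  ] [0.4944 0.3435 0.05  ]
[0.44165502 0.4246404  0.0465    ]
shift mm [15.2 34.9 68.5] turn 0.002 pos [0.447  0.387  0.2285] yaw_y 1.302 tilt 0.0007 t 17.7 w 1.001 F [ 0.7 -0.3  0.3] q7 [-0.84  0.19  0.09  1.6  -0.02  1.35  0.56]
```

```bash
python3 -m crank '[[[15,33,0,0,-1],[0,0,30,0,-1],[0,0,35,0,-1],[0,0,30,0,-1],[0,0,0,0,-1],[0,0,0,0,-1]]]'
python3 - <<'E'
from h import *
go(.4415,.422,.036,1.3)
im=snap('wrist'); g=cv2.cvtColor(im['pixels'],cv2.COLOR_RGB2GRAY)
u,v=map(int,pix(im,(.4415,.4225,.085))); print(u,v)
for y in range(v-24,v+25,6): print(y,g[y,u-48:u+50:4].tolist())
E
```

```text
time: 18.2
position: [0.4403, 0.422, 0.1325]
tool_rot: [-0.421, -3.112, 0.004]
ft_force: [-0.0, -0.7, 1.5]
grip_width: 1.002
grip_force: 0.0
shift mm [-1.2  0.6 96.5] turn 0.002 pos [0.4403 0.422  0.1325] yaw_y 1.302 tilt 0.0032 t 18.2 w 1.002 F [-0.  -0.7  1.5] q7 [-0.87  0.29  0.07  1.67 -0.02  1.18  0.51]
255 209
185 [125, 126, 143, 172, 171, 172, 172, 164, 87, 108, 111, 108, 102, 101, 108, 113, 108, 88, 166, 170, 173, 171, 165, 174, 160]
191 [173, 173, 172, 173, 173, 173, 173, 151, 117, 97, 65, 77, 81, 82, 81, 72, 76, 105, 149, 173, 173, 173, 173, 173, 173]
197 [173, 173, 174, 173, 173, 173, 173, 162, 91, 77, 83, 86, 88, 89, 87, 85, 83, 77, 159, 173, 172, 173, 172, 173, 173]
203 [173, 173, 173, 173, 173, 173, 173, 174, 75, 83, 91, 95, 105, 110, 103, 96, 89, 80, 166, 173, 173, 172, 172, 173, 173]
209 [173, 173, 173, 173, 172, 173, 172, 170, 82, 87, 94, 96, 92, 106, 98, 99, 92, 82, 140, 173, 173, 173, 173, 173, 172]
215 [173, 174, 173, 173, 173, 173, 172, 174, 78, 121, 94, 76, 98, 82, 97, 90, 91, 76, 167, 172, 173, 173, 173, 173, 173]
221 [173, 173, 173, 173, 173, 173, 173, 173, 171, 83, 86, 92, 71, 94, 76, 91, 80, 154, 173, 173, 173, 173, 172, 173, 173]
227 [173, 173, 173, 172, 172, 173, 173, 173, 173, 173, 161, 122, 123, 128, 121, 148, 172, 173, 172, 172, 172, 173, 173, 173, 172]
233 [145, 169, 172, 172, 172, 172, 172, 172, 173, 172, 172, 172, 172, 172, 172, 172, 172, 172, 173, 173, 173, 173, 173, 172, 173]
```

The shaker is centred between the fingers. Descending and gripping.

```bash
python3 -m crank '[[[0,0,20,0,-1],[0,0,25,0,-1],[0,0,22,0,-1],[0,0,18,0,-1],[0,0,11,0,-1],[0,0,0,0,-1],[0,0,0,0,-1]]]'
python3 -m crank '[[[0,0,0,0,1],[0,0,0,0,1],[0,0,0,0,1],[0,0,0,0,1],[0,0,0,0,1],[0,0,0,0,1],[0,0,0,0,1],[0,0,0,0,1],[0,0,0,0,1],[0,0,0,0,1]]]' 20
python3 -c "
from h import *
go(.612,.206,.2,-.41)"
```

```text
time: 18.83
position: [0.4413, 0.4247, 0.039]
tool_rot: [0.418, 3.112, 0.003]
ft_force: [-0.1, 0.4, 0.3]
grip_width: 1.003
grip_force: 0.0
time: 19.67
position: [0.4402, 0.424, 0.0372]
tool_rot: [-0.418, -3.114, 0.0]
ft_force: [-0.1, 0.9, -0.1]
grip_width: 0.44
grip_force: 19.8
shift mm [-223.2 -165.  -162.8] turn -1.428 pos [0.4402 0.424  0.0372] yaw_y 1.304 tilt 0.0001 t 19.67 w 0.44 F [-0.1  0.9 -0.1] q7 [-0.86  0.39  0.06  1.75 -0.03  1.    0.52]
```

```bash
python3 -m crank '[[[0,0,-5,0,1],[0,0,-15,0,1],[0,0,-25,0,1],[0,0,-30,0,1],[0,0,-30,0,1],[0,0,-25,0,1],[0,0,-15,0,1],[0,0,-5,0,1],[0,0,0,0,1]]]' 25
python3 -c "
from h import *
go(.612,.206,.19,-.41)"
python3 -m crank '[[[-15,-11,0,0,1],[-27,-20,0,0,1],[-30,-22,0,0,1],[-30,-22,0,0,1],[-30,-22,0,0,1],[-30,-22,0,0,1],[-27,-20,0,0,1],[-20,-15,0,0,1],[-14,-11,0,0,1],[0,0,0,0,1]]]'
python3 -m crank '[[[0,0,0,0.12,1],[0,0,0,0.12,1],[0,0,0,0.12,1],[0,0,0,0.12,1],[0,0,0,0.12,1],[0,0,0,0.12,1],[0,0,0,0.12,1],[0,0,0,0.12,1],[0,0,0,0.12,1],[0,0,0,0.12,1]]]'
python3 -m crank '[[[0,0,0,0.12,1],[0,0,0,0.12,1],[0,0,0,0.12,1],[0,0,0,0.12,1],[0,0,0,0.03,1],[0,0,0,0,1],[0,0,0,0,1]]]'
python3 - <<'E'
from h import *
go(.612,.206,.19,-.41)
E
```

```text
time: 20.42
position: [0.4408, 0.4247, 0.189]
tool_rot: [0.418, 3.112, 0.004]
ft_force: [0.4, -1.1, -0.2]
grip_width: 0.441
grip_force: 24.7
shift mm [-222.8 -165.8   -1.2] turn -1.428 pos [0.4408 0.4247 0.189 ] yaw_y 1.304 tilt 0.0031 t 20.42 w 0.441 F [ 0.4 -1.1 -0.2] q7 [-0.87  0.25  0.07  1.6  -0.02  1.28  0.51]
time: 21.25
position: [0.6137, 0.1995, 0.1849]
tool_rot: [-0.43, -3.111, 0.008]
ft_force: [-0.6, -0.6, -0.4]
grip_width: 0.44
grip_force: 24.7
time: 22.08
position: [0.6103, 0.2071, 0.1853]
tool_rot: [-2.107, -2.328, 0.004]
ft_force: [0.6, -0.6, -1.0]
grip_width: 0.438
grip_force: 24.7
time: 22.67
position: [0.6107, 0.2069, 0.1859]
tool_rot: [-2.621, -1.731, 0.003]
ft_force: [-0.7, 0.2, -0.7]
grip_width: 0.44
grip_force: 24.7
shift mm [-0.3  1.5 -4.1] turn 0.006 pos [0.6107 0.2069 0.1859] yaw_y -0.404 tilt 0.0023 t 22.67 w 0.44 F [-0.7  0.2 -0.7] q7 [-0.74  0.35  0.47  1.53 -0.16  1.3  -0.65]
```

Centred over the pan, with the fingers along its long axis. Descending in stages and watching the force.

```bash
python3 -m crank '[[[0,0,15,0,1],[0,0,20,0,1],[0,0,20,0,1],[0,0,15,0,1],[0,0,10,0,1],[0,0,0,0,1]]]'
python3 -m crank '[[[0,0,10,0,1],[0,0,15,0,1],[0,0,12,0,1],[0,0,10,0,1],[0,0,8,0,1],[0,0,5,0,1],[0,0,0,0,1],[0,0,0,0,1]]]'
python3 -c "
from h import *
go(.612,.206,.041,-.41)"
```

```text
time: 23.17
position: [0.6097, 0.2059, 0.1042]
tool_rot: [-2.622, -1.729, 0.008]
ft_force: [-0.4, 0.5, -0.4]
grip_width: 0.442
grip_force: 24.7
time: 23.83
position: [0.612, 0.2061, 0.0473]
tool_rot: [2.624, 1.728, 0.0]
ft_force: [0.0, -0.6, -1.0]
grip_width: 0.44
grip_force: 24.7
shift mm [-0.1  0.1  6.3] turn 0.004 pos [0.612  0.2061 0.0473] yaw_y -0.406 tilt 0.0002 t 23.83 w 0.44 F [ 0.  -0.6 -1. ] q7 [-0.71  0.47  0.44  1.66 -0.22  1.06 -0.61]
```

```bash
python3 -m crank '[[[0,0,3,0,1],[0,0,1.5,0,1],[0,0,0,0,1],[0,0,0,0,1]]]'
python3 -m crank '[[[0,0,1,0,1],[0,0,0,0,1],[0,0,0,0,1]]]'
python3 -m crank '[[[0,0,1,0,1],[0,0,0,0,1],[0,0,0,0,1]]]'
```

```text
time: 24.17
position: [0.6119, 0.2062, 0.043]
tool_rot: [2.624, 1.728, 0.001]
ft_force: [-0.1, -0.2, -0.8]
grip_width: 0.439
grip_force: 24.7
time: 24.42
position: [0.6119, 0.2062, 0.0418]
tool_rot: [-2.624, -1.728, -0.0]
ft_force: [-0.8, -0.2, -0.2]
grip_width: 0.443
grip_force: 24.7
time: 24.67
position: [0.6121, 0.2063, 0.0412]
tool_rot: [-2.624, -1.728, -0.001]
ft_force: [-1.1, 1.3, 1.2]
grip_width: 0.441
grip_force: 24.8
```

Touchdown at the expected height. Releasing and rising.

```bash
python3 -m crank '[[[0,0,0,0,-0.4],[0,0,0,0,-0.4],[0,0,0,0,-0.4],[0,0,0,0,-0.4],[0,0,0,0,-0.4],[0,0,0,0,-0.4]]]'
python3 -m crank '[[[0,0,-8,0,-0.4],[0,0,-15,0,-0.4],[0,0,-25,0,-0.4],[0,0,-30,0,-0.4],[0,0,-35,0,-0.4],[0,0,-35,0,-0.4],[0,0,-35,0,-0.4],[0,0,-20,0,-0.4],[0,0,0,0,-0.4]]]'
python3 -c "
from h import *
go(.42,.2,.24)"
```

```text
time: 25.17
position: [0.6118, 0.206, 0.0407]
tool_rot: [2.624, 1.728, -0.0]
ft_force: [-0.5, 0.1, -0.6]
grip_width: 0.689
grip_force: 0.0
time: 25.92
position: [0.6146, 0.2066, 0.2509]
tool_rot: [2.622, 1.727, 0.017]
ft_force: [0.2, -0.9, 1.1]
grip_width: 0.7
grip_force: 0.0
shift mm [ -83.1 -176.3    9. ] turn 0 pos [0.6146 0.2066 0.2509] yaw_y -0.406 tilt 0.0107 t 25.92 w 0.7 F [ 0.2 -0.9  1.1] q7 [-0.74  0.31  0.48  1.44 -0.15  1.41 -0.66]
```

```bash
python3 -m crank '[[[-10,-21,0,0,-0.4],[-16,-35,0,0,-0.4],[-16,-35,0,0,-0.4],[-16,-35,0,0,-0.4],[-15,-33,0,0,-0.4],[-8,-15,0,0,-0.4],[0,0,0,0,-0.4],[0,0,0,0,-0.4]]]'
python3 - <<'E'
from h import *
t=snap('top'); w=snap('wrist'); g=t['pixels'][:,:,1].astype(int)
print('pan px',pix(t,(.612,.206,.094)),'base',pix(t,(.612,.206,.004)))
for v in range(148,216,3): print(v,g[v,165:228:2].tolist())
print('lid knob', pix(t,(.626,-.2097,.05)))
for v in range(150,206,4): print(v,g[v,304:358:2].tolist())
E
```

```text
time: 26.58
position: [0.4195, 0.2005, 0.244]
tool_rot: [-2.622, -1.729, -0.002]
ft_force: [0.1, 0.5, 0.9]
grip_width: 0.7
grip_force: 0.0
pan px (np.float64(195.21766704992746), np.float64(180.41406362295731)) base (np.float64(200.0834999436906), np.float64(185.46985291117335))
148 [178, 179, 178, 177, 178, 178, 178, 178, 177, 178, 178, 178, 179, 178, 179, 178, 178, 177, 180, 179, 178, 179, 179, 179, 179, 179, 179, 178, 178, 179, 179, 179]
151 [178, 178, 178, 177, 178, 178, 178, 179, 179, 178, 178, 178, 178, 178, 176, 169, 175, 177, 178, 145, 179, 179, 178, 179, 179, 178, 178, 179, 179, 179, 179, 179]
154 [177, 178, 178, 178, 178, 178, 178, 178, 178, 178, 179, 178, 175, 75, 88, 86, 84, 77, 78, 148, 175, 178, 163, 156, 178, 178, 179, 179, 178, 180, 179, 180]
157 [177, 177, 176, 178, 178, 178, 178, 177, 177, 178, 178, 177, 81, 88, 89, 89, 87, 81, 80, 79, 78, 73, 119, 174, 175, 177, 149, 176, 180, 179, 179, 179]
160 [176, 176, 177, 177, 177, 177, 178, 177, 177, 178, 177, 107, 90, 89, 91, 90, 92, 89, 84, 81, 79, 81, 80, 78, 76, 89, 163, 179, 163, 179, 179, 178]
163 [177, 177, 178, 177, 
[... 4088 characters left out ...]
78, 91, 89, 88, 105, 178]
186 [179, 172, 69, 153, 137, 129, 179, 173, 179, 179, 180, 179, 94, 13, 48, 26, 123, 179, 178, 178, 170, 178, 93, 91, 122, 114, 178]
190 [179, 170, 51, 96, 94, 108, 179, 170, 179, 178, 179, 179, 129, 130, 128, 149, 178, 178, 178, 178, 176, 179, 153, 97, 85, 107, 179]
194 [179, 172, 58, 57, 114, 178, 179, 169, 179, 180, 178, 178, 180, 178, 178, 179, 179, 179, 179, 178, 179, 178, 179, 170, 74, 72, 155]
198 [178, 165, 92, 96, 110, 179, 179, 172, 178, 178, 179, 179, 179, 180, 179, 178, 179, 179, 178, 178, 168, 178, 179, 179, 94, 71, 69]
202 [179, 86, 104, 96, 106, 179, 180, 179, 179, 179, 179, 179, 179, 179, 179, 179, 179, 179, 179, 178, 166, 179, 178, 177, 87, 113, 95]
```

The top view agrees: the shaker's domed top is at about (198,182), near the pan's middle and with no lean visible. The lid's knob is at (332,180), matching the home position. Handing in.

```bash
python3 -c "
from bench import job
print(job.close_job())"
```

```text
the job is handed in; nothing more can be done
None
```

Job handed in at about 27 s: the lid is against the stop under the keeper's lips and the shaker stands in the open pan (one regrip of the lid on the pan was needed); the hand-in returned no verdict.

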